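Pack the butter dish snug in the table caddy and hold it clamped

TASK

Get the glass butter dish ready to be carried: pull the table caddy's sprung jaw out by its post as far as it will go, then stand wooden spacer blocks upright, side by side and in line, flat on the caddy floor between the dish and the jaw, adding as many as it takes for the jaw to close tight on the row. Push the jaw in by its post until you feel the row of blocks and the dish clamped firmly against the end board, and finish like that, still holding the post and pushing steadily; the program ends while holding. Blocks that are not needed stay outside the caddy, and the egg cups, the spoon and the red container are left where they are.

Things in the scene. Friction and masses are not known exactly. Their poses are not given: they have to be found in the camera images.
- caddy: wooden table caddy, fixed to the table: a floor 120 mm wide (x) by 300 mm long (y) and 12 mm thick, with low lips to 18 mm height along both long edges (inner faces 57 mm either side of the middle line). Origin under its centre at table height, z up. Along its y axis stand in a row on the middle line: the end board (towards -y), the butter dish, the empty gap, the jaw (towards +y)
- end_board: upright wooden board across the caddy, fixed, 100 mm wide, 12 mm thick (y), 58 mm tall; origin at the middle of its underside, which is on the caddy floor. Its place along the caddy differs from time to time
- dish_center (a point): glass butter dish with its lid on (one piece, not to be opened), 74 mm wide (x), 90 mm long (y), 51 mm tall, 65 mm with the lid knob, about 0.4 kg, loose on the caddy floor, at the start within 2 mm of the end board; the point is its centre, 25.5 mm above its underside; its +y face (45 mm from the point) looks to the jaw
- jaw (a joint): jaw travel along the caddy's +y, m: 0 at its inner stop, 0.036 at its outer stop. A spring pulls it in with 2 N, a brake of 3.5 N friction keeps it where it is left: pulling out takes 5 to 6 N, pushing in 1 to 2 N. With too few blocks it meets its inner stop before the row is tight; two or three close it, as the end board stands. A steady push of 10 to 20 N on the tight row clamps it well
- jaw_face (a point): middle of the jaw's flat inner face, moving with the jaw. The jaw is an upright wooden board 64 mm wide (x), 12 mm thick (from the face towards +y), 56 mm tall from the caddy floor up; the point is 28 mm above its lower edge; axes as the caddy's
- post (a point): upright round wooden post, 18 mm in diameter, standing on a flat arm 62 mm outward (+y) of the jaw's inner face and rigid with the jaw, the handle to pull and push it; the point is on its axis, 19 mm below its top, about 68 mm above the table; the arm's top is 45 mm below the point
- block1_center (a point): a plain ash spacer block standing upright, 50 mm wide (its x), 20 mm thick (its y), 60 mm tall (z), 42 g; the point is its centre, 30 mm above its underside
- block2_center (a point): a plain ash spacer block standing upright, 50 mm wide (its x), 20 mm thick (its y), 60 mm tall (z), 42 g; the point is its centre, 30 mm above its underside
- block3_center (a point): a plain ash spacer block standing upright, 50 mm wide (its x), 20 mm thick (its y), 60 mm tall (z), 42 g; the point is its centre, 30 mm above its underside
- block4_center (a point): a plain ash spacer block standing upright, 50 mm wide (its x), 20 mm thick (its y), 60 mm tall (z), 42 g; the point is its centre, 30 mm above its underside
- mat: thin grey place mat, fixed, 100 mm (x) by 290 mm (y), 4 mm thick, on which the four blocks stand at the start in a row along y; origin under its centre at table height
- egg_cup1: white ceramic egg cup, 60 mm tall, 50 mm across; origin under its foot; bystander
- egg_cup2: white ceramic egg cup like the other; bystander
- spoon: stainless steel spoon, 160 mm long along its x, lying on the table; bystander
- container: closed red plastic storage container, 138 by 178 mm, 75 mm tall; origin under its centre; bystander
Mind the look-alikes: they are no part of the job. Leave any black look-alike of the part that bears block1_center alone. What is shaped like the part that bears block3_center but turquoise is not meant.

How it is judged:
By the outcome, as a careful person would: the job done as asked, in the order asked, and still so for the second after the job is handed in, while the arm keeps its last pose, push and grip.
It also fails if it takes over 72 s, if anything falls off the work surface, if the arm or the gripper's body presses on something with over 40 N, if the wrist force passes 120 N, or if a joint passes its speed limit or range.

ROBOT

A 6-joint arm with a two-finger parallel gripper is mounted at the origin on the work surface. World frame = base frame: x ahead of the robot, y to its left, z up, the work surface at z = 0. Lengths are in m, angles in rad, forces in N, time in s.
With the tool pointing down it reaches from about 0.35 to 0.85 m from the base axis. Payload 8.1 kg.
Tool frame: the origin (TCP) lies at the very end of the fingers, on their centre line; the grasp point (between the pads) lies 19 mm behind it; z points along the fingers, y is the direction in which the jaws open and shut (so a half turn about z gives the same grasp; the last joint's range is limited). The gripper opens to 93 mm and grips with 3 to 60 N. Pads are 15 mm wide; open, the fingers measure 128 mm over their backs; the gripper's body (75 mm by 188 mm) begins 65 mm behind the grasp point.
Start: joints at [1.17, 0.13, 1.488, -0, 1.523, -0.085], TCP at [0.186, 0.57, 0.192] pointing down, gripper open.
Joint ranges: [-2.96, 2.96], [-0.89, 2.26], [0.02, 2.5], [-1.34, 4.48], [0, 2.73], [-2.66, 2.66]. Speed limits (rad/s): [2.39, 2.39, 2.79, 3.14, 3.14, 3.14].

INTERFACE

Orientations are given as a rotation vector (axis times angle).
In Python, from plant import robot gives the robot as it stands.
- The arm moves only by the shell command python3 -m inch 'ROWS' [FORCE]. ROWS is JSON, a list that holds one entry, the list of rows, each a list of 7 numbers: the shift along the tool's x, y, z in cm, then the turn, a rotation vector about the tool's x, y, z in degrees, then the gripper command: -1 is fully open, 1 is shut, values between are in proportion. A call has 1 to 5 rows; each row shifts and turns the commanded pose from where the row before left it, along the tool's axes as they then stand; what a row does not reach is not made up. A row lasts 1/10 s, in which the tool goes at most 50 mm and 8.59 degrees, less where a joint would pass 70% of its speed; a pose out of reach is approached as far as the arm can. A call with a gripper value outside its range is refused whole. The fingers move at their own pace and stop on an object; FORCE is the grip in N (left out, the last holds). Time passes only in rows, so rows that do not move let the fingers close. It gives the time, the measured TCP pose, the force and the opening at its end, in the units of the state.
- robot.read_state(): the state, without advancing time (a new reading comes with each control period).
- robot.read_camera(name): name is "scene" or "top" or "wrist"; returns a dict with "image" (480x640x3 uint8, blue, green, red), "K" (3x3 intrinsics, pixels), "R" (3x3) and "t" (3): a world point X has camera coordinates R X + t; the wrist camera has in their place "tool_from_camera" (4x4, takes a point from camera to tool coordinates, whose origin is the TCP and whose axes are the flange's). Camera axes: x right, y down, z forward; pixel columns grow to the right and rows downward; lengths in m; the calibration is good to about 2 mm. The wrist camera is an equidistant fisheye: a pixel r from the principal point sees the ray r / f radians off the axis. A picture is of the moment at which its call begins: read the wrist's pose just before it. There is no depth.
- robot.close_job(): hands the job in, once; it reports no verdict.
The state is a dict: "t": time; "q": joint angles; "dq": joint speeds; "joint_torque": joint torques, N m; "tool_pos": TCP position; "orientation": TCP orientation; "force": force on the tool from outside, world axes, zero at the start; "wrist_torque": the same for the moment, N m; "opening": finger opening in m.
Only numpy, scipy, OpenCV 4.12 (cv2) and the standard library are available. Lean on these libraries where they do the work, as an engineer would, in place of code of your own. Each camera call takes 0.05 s, during which the arm holds its last target. There are 200 camera calls.

## Working session

There is one attempt and no reset: what is moved stays moved. The work goes in short steps, Python scripts to look and compute and a shell command to move; the robot and the scene stay as the last step left them, time stands still between calls to the robot, and variables do not carry over. Pictures are saved under pics/ and viewed, about 8 in all and at most 12, crops included, and the job is handed in when it is done.

```bash
ls; mkdir -p pics; python3 - <<'E'
from plant import robot
import cv2,numpy as np
s=robot.read_state();print(s)
for n in("scene","top"):
    c=robot.read_camera(n);cv2.imwrite(f"pics/{n}0.png",c["image"]);print(n,c["K"],c["R"],c["t"])
    np.savez(f"{n}.npz",K=c["K"],R=c["R"],t=c["t"])
E
```

```text
pics
{'t': 0.0, 'q': array([ 1.16957337e+00,  1.31111689e-01,  1.48924501e+00,  4.17636843e-05,
        1.52297289e+00, -8.53855093e-02]), 'dq': array([ 0.00222358,  0.00123904,  0.00157948,  0.00017729, -0.00183244,
        0.00077654]), 'joint_torque': array([-1.12396694e-03, -5.59877300e+01, -4.91732097e+01,  7.62393256e-02,
        3.60937533e-02, -2.06216087e-04]), 'tool_pos': array([0.18609254, 0.56979597, 0.19143584]), 'orientation': array([-4.93987620e-01, -3.10204616e+00,  2.63183991e-03]), 'force': array([-0.24392752, -0.20569993, -0.44453882]), 'wrist_torque': array([ 0.03655174,  0.02584754, -0.06068576]), 'opening': 0.09304586375371449}
scene [[453.46065884   0.         328.28530886]
 [  0.         453.46065884 235.42229463]
 [  0.           0.           1.        ]] [[ 0.70791941  0.70629195  0.00133759]
 [ 0.55351239 -0.55360946 -0.62220623]
 [-0.43871875  0.44121224 -0.78285223]] [-0.37000971 -0.26384111  1.17601157]
top [[454.89428939   0.         326.67540909]
 [  0.         454.89428939 244.40089775]
 [  0.           0.           1.        ]] [[-0.02509185 -0.99941977  0.02303302]
 [-0.98928887  0.02151012 -0.14437747]
 [ 0.14379825 -0.02640901 -0.98925458]] [-0.01234412  0.54551169  0.95845168]
```

View pics/scene0.png

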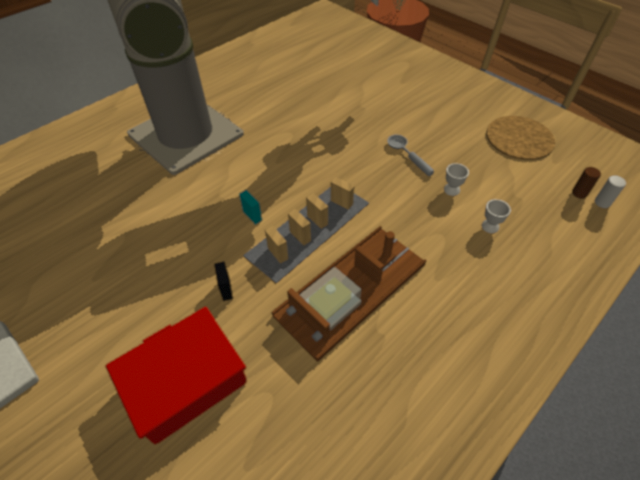

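View pics/top0.png

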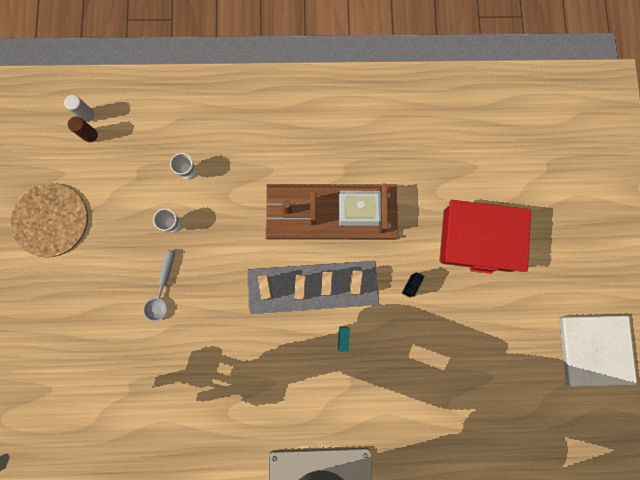

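The top view has image up = +x and left = +y. The caddy is at about (332,211), with the post at (288,208), the jaw at (313,208), the dish at (360,208) and the end board at (385,208). Candidate blocks are the ash ones on the mat at (264,287), (300,287), (327,283) and (356,282). The look-alikes to avoid are the black one at (413,285) and the turquoise one at (344,339). I'll check this in one enlarged crop.

```bash
python3 - <<'E'
import cv2
i=cv2.imread("pics/top0.png")[175:355,240:440]
i=cv2.resize(i,None,fx=4,fy=4,interpolation=cv2.INTER_CUBIC)[:600]
cv2.imwrite("pics/top0c.png",i[:600])
E
```

```text
(no output)
```

View pics/top0c.png

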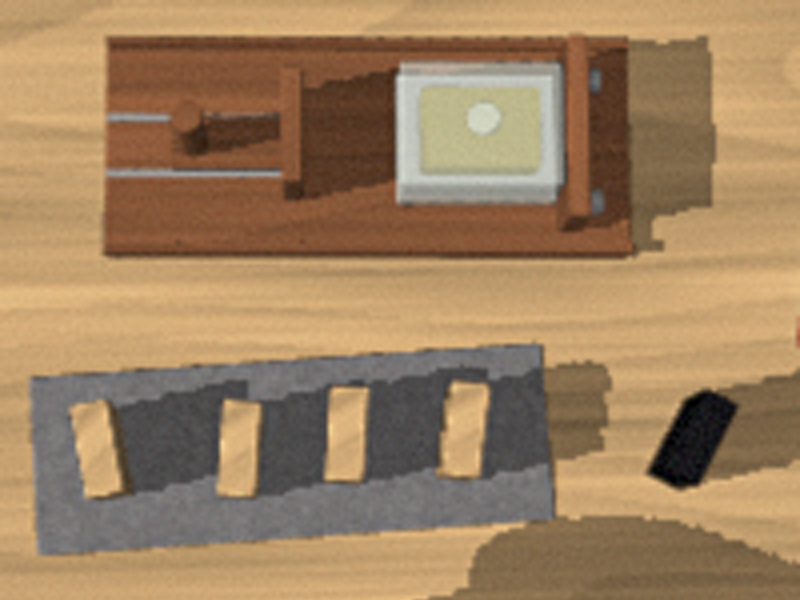

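```bash
cat > h.py <<'E'
import numpy as np,cv2
def ray(n,u,v,z):
    d=np.load(f"{n}.npz");R,t,K=d["R"],d["t"],d["K"]
    C=-R.T@t; r=R.T@np.linalg.solve(K,[u,v,1.]); return C+r*(z-C[2])/r[2]
def crop(u,v,z): return ray("top",240+u/4-.375,175+v/4-.375,z)
E
python3 - <<'E'
from h import *
np.set_printoptions(precision=4,suppress=True)
d=np.load("top.npz");print("C",-d["R"].T@d["t"])
for n,u,v,z in [("lipTL",107,38,.018),("lipTR",628,38,.018),("lipBR",632,254,.018),("lipBL",103,254,.018),
 ("jawTin",300,69,.068),("jawBin",300,183,.068),("jawTout",281,69,.068),("dishTL",397,63,.060),("dishBL",397,190,.060),("dishTR",562,63,.06),("ebTL",570,37,.07),("ebTR",586,37,.07),("ebBL",560,218,.07),("ebBR",583,218,.07),("posttop",187,112,.087),
 ("matTL",31,378,.004),("matTR",542,346,.004),("matBR",553,517,.004),("matBL",40,553,.004)]: print(n,crop(u,v,z))
i=cv2.imread("pics/top0.png");i=cv2.resize(i[175:355,240:440],None,fx=4,fy=4,interpolation=cv2.INTER_CUBIC)
m=((i[:,:,2]>150)&(i[:,:,2].astype(int)-i[:,:,0]>50)).astype(np.uint8)
hull=cv2.fillPoly(np.zeros_like(m),[np.array([[36,383],[537,352],[547,512],[45,546]])],1)
k,_=cv2.findContours(m*hull,cv2.RETR_EXTERNAL,cv2.CHAIN_APPROX_NONE)
for c in k:
    if cv2.contourArea(c)<800: continue
    P=np.array([crop(*p[0],.064)[:2] for p in c],np.float32)
    r=cv2.minAreaRect(P*1000);print(r)
E
```

```text
C [0.4015 0.0012 1.0272]
lipTL [0.69   0.1083 0.018 ]
lipTR [ 0.6845 -0.1898  0.018 ]
lipBR [ 0.5591 -0.1861  0.018 ]
lipBL [0.5654 0.1113 0.018 ]
jawTin [ 0.6565 -0.0011  0.068 ]
jawBin [0.5936 0.0002 0.068 ]
jawTout [0.6567 0.0091 0.068 ]
dishTL [ 0.661  -0.0543  0.06  ]
dishBL [ 0.5903 -0.0522  0.06  ]
dishTR [ 0.6593 -0.1448  0.06  ]
ebTL [ 0.6711 -0.1483  0.07  ]
ebTR [ 0.6709 -0.157   0.07  ]
ebBL [ 0.5713 -0.1386  0.07  ]
ebBR [ 0.571 -0.151  0.07 ]
posttop [0.6292 0.0591 0.087 ]
matTL [0.498  0.1535 0.004 ]
matTR [ 0.5096 -0.135   0.004 ]
matBR [ 0.4134 -0.1372  0.004 ]
matBL [0.4007 0.1485 0.004 ]
((454.32513427734375, 110.64754486083984), (50.070556640625, 20.211240768432617), 9.890987396240234)
((452.8923645019531, 35.65862274169922), (19.994264602661133, 50.824180603027344), 85.38935852050781)
((458.97119140625, -21.304702758789062), (20.565961837768555, 49.72857666015625), 85.07707977294922)
((459.9674377441406, -83.37846374511719), (22.71722984313965, 50.54019546508789), 80.80196380615234)
```

The crop confirms four ash blocks on the grey mat. The black one at (695,440 crop) and the turquoise one are off the mat. All positions are measured now. The tool y heading equals q1−q6, so next I turn to the caddy heading (~89°) and go above the post.

```bash
cat >> h.py <<'E'
from scipy.spatial.transform import Rotation as Ro
def go(s,x,y,z,h):
    M=Ro.from_rotvec(s["orientation"]).as_matrix(); hd=np.degrees(np.arctan2(M[1,1],M[0,1]))
    d=M.T@(np.array([x,y,z])-s["tool_pos"])*100
    # shift given the tool first turned to h about its own z
    a=np.radians(h);D=np.array([x,y,z])-s["tool_pos"]
    e=100*np.array([D@[-np.sin(a),np.cos(a),0],D@[np.cos(a),np.sin(a),0],-D[2]])
    print("t %.1f pos %s head %.2f tilt %.2f F %s open %.4f | now-axes %s turnz %.1f after-turn %s"%(s["t"],s["tool_pos"].round(4),hd,np.degrees(np.arccos(-M[2,2])),s["force"].round(1),s["opening"],d.round(2),hd-h,e.round(2)))
E
python3 -m inch '[[[0,0,0,0,0,-8.5,-0.1],[0,0,0,0,0,-8.5,-0.1],[0,-3,0,0,0,0,-0.1],[-3,-3,0,0,0,0,-0.1],[-3.5,-3.5,0,0,0,0,-0.1]]]'
python3 -m inch '[[[-3,-3.5,0,0,0,0,-0.1],[-3,-3.5,0,0,0,0,-0.1],[-3,-3.5,0,0,0,0,-0.1],[-3,-3.5,0,0,0,0,-0.1],[-3,-3.5,0,0,0,0,-0.1]]]'
python3 -c "
from h import *
from plant import robot
go(robot.read_state(),.6275,.0605,.15,88.9)"
```

```text
t: 0.6
tool_pos: [0.2489, 0.4733, 0.1918]
orientation: [-0.025, -3.141, 0.001]
force: [0.2, -0.4, 0.7]
opening: 0.0575
t: 1.1
tool_pos: [0.3968, 0.2946, 0.1922]
orientation: [-0.03, -3.141, 0.0]
force: [1.4, 0.8, -0.4]
opening: 0.0512
t 1.1 pos [0.3968 0.2946 0.1922] head 88.91 tilt 0.02 F [ 1.4  0.8 -0.4] open 0.0512 | now-axes [-23.51 -22.97   4.21] turnz 0.0 after-turn [-23.52 -22.96   4.22]
```

```bash

python3 -m inch '[[[-3,-3,0,0,0,0,-0.1],[-3,-3,0,0,0,0,-0.1],[-3,-3,0,0,0,0,-0.1],[-3,-3,0,0,0,0,-0.1],[-3,-3,0,0,0,0,-0.1]]]'
python3 -m inch '[[[-3,-2.5,0,0,0,0,-0.1],[-2,-2,0,0,0,0,-0.1],[-1.5,-1.5,0,0,0,0,-0.1],[0,0,0,0,0,0,-0.1],[0,0,0,0,0,0,-0.1]]]'
python3 - <<'E'
from h import *
from plant import robot
s=robot.read_state();go(s,.6275,.0605,.15,88.9)
c=robot.read_camera("wrist");cv2.imwrite("pics/w1.png",c["image"]);print(c["K"],c["tool_from_camera"]);np.savez("wrist.npz",K=c["K"],T=c["tool_from_camera"])
E
```

```text
t: 1.6
tool_pos: [0.544, 0.1419, 0.192]
orientation: [-0.03, -3.141, 0.0]
force: [0.1, 0.6, -0.1]
opening: 0.0511
t: 2.1
tool_pos: [0.6066, 0.0821, 0.1917]
orientation: [-0.031, -3.14, -0.0]
force: [-0.5, 1.2, 0.3]
opening: 0.0511
t 2.1 pos [0.6066 0.0821 0.1917] head 88.86 tilt 0.09 F [-0.5  1.2  0.3] open 0.0511 | now-axes [-2.14 -2.12  4.16] turnz -0.0 after-turn [-2.13 -2.12  4.17]
[[371.64829954   0.         314.84579447]
 [  0.         371.64829954 240.3078805 ]
 [  0.           0.           1.        ]] [[-2.81152518e-05 -9.56313031e-01 -2.92344634e-01  8.11811700e-02]
 [ 9.99998787e-01  4.28449814e-04 -1.49770958e-03  8.56000655e-04]
 [ 1.55753419e-03 -2.92344322e-01  9.56311859e-01 -1.90963899e-01]
 [ 0.00000000e+00  0.00000000e+00  0.00000000e+00  1.00000000e+00]]
```

View pics/w1.png

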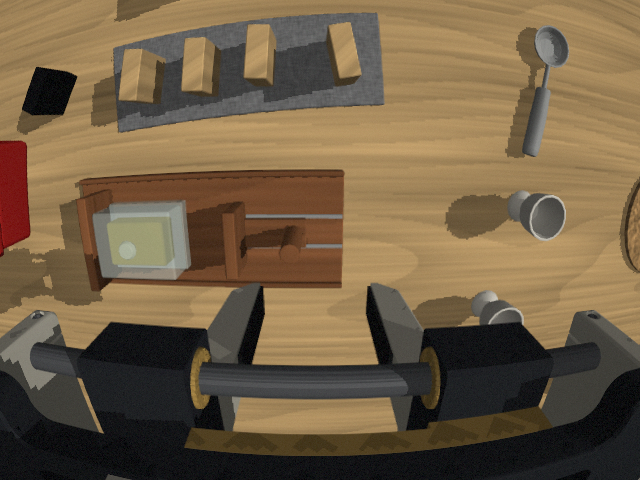

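The wrist view shows the post top at about (290,258), the jaw at (233,240) and the dish's +y edge at (187,235). The blocks are at (142,75), (200,65), (260,54) and (345,52).

```bash
cat >> h.py <<'E'
def wray(s,u,v,z):
    d=np.load("wrist.npz");K,T=d["K"],d["T"];p=np.array([(u-K[0,2])/K[0,0],(v-K[1,2])/K[1,1]]);th=np.hypot(*p)
    r=np.append(p/th*np.sin(th),np.cos(th));M=Ro.from_rotvec(s["orientation"]).as_matrix()
    r=M@T[:3,:3]@r;C=M@T[:3,3]+s["tool_pos"];return C+r*(z-C[2])/r[2]
E
python3 - <<'E'
from h import *
from plant import robot
np.set_printoptions(precision=4,suppress=True)
s=robot.read_state();print(s["tool_pos"])
for n,u,v,z in [("post",290,258,.087),("lip endTR",344,171,.018),("lipendBR",342,287,.018),("lipTL",80,182,.018),("dishR top",188,202,.06),("dishRbot",189,275,.06),("jaw in top",223,209,.068),("jawin bot",226,277,.068),("jaw out bot",238,277,.068)]:
    print(n,wray(s,u,v,z))
E
```

```text
[0.6065 0.0827 0.192 ]
post [0.6309 0.0616 0.087 ]
lip endTR [0.5659 0.1125 0.018 ]
lipendBR [0.6896 0.1107 0.018 ]
lipTL [ 0.5622 -0.1836  0.018 ]
dishR top [ 0.5848 -0.0331  0.06  ]
dishRbot [ 0.657  -0.0409  0.06  ]
jaw in top [0.591  0.0022 0.068 ]
jawin bot [ 0.6557 -0.001   0.068 ]
jaw out bot [0.6558 0.0106 0.068 ]
```

```bash

python3 -m inch '[[[-2.2,-2.2,0,0,0,0,0.14],[0,0,3,0,0,0,0.14],[0,0,3,0,0,0,0.14],[0,0,3,0,0,0,0.14],[0,0,0,0,0,0,0.14]]]' 25
python3 -c "
from h import *
from plant import robot
go(robot.read_state(),.6285,.0605,.05,88.9)"
```

```text
t: 2.65
tool_pos: [0.6242, 0.0609, 0.0971]
orientation: [-0.028, -3.132, 0.0]
force: [-0.4, -0.1, -0.4]
opening: 0.0401
t 2.6 pos [0.6242 0.0609 0.0971] head 88.98 tilt 0.52 F [-0.4 -0.1 -0.4] open 0.0401 | now-axes [-0.47 -0.03  4.71] turnz 0.1 after-turn [-0.43 -0.03  4.71]
```

```bash

python3 -m inch '[[[-0.3,0,2.5,0,0,0,0.14],[0,0,2,0,0,0,0.14],[0,0,0,0,0,0,0.14],[0,0,0,0,0,0,1],[0,0,0,0,0,0,1]]]' 25
python3 -m inch '[[[0,0,0,0,0,0,1],[0,0,0,0,0,0,1],[0,0,0,0,0,0,1]]]' 25
python3 -c "
from h import *
from plant import robot
go(robot.read_state(),.6285,.0605,.05,88.9)"
```

```text
t: 3.15
tool_pos: [0.633, 0.0601, 0.06]
orientation: [0.029, 3.138, 0.0]
force: [-0.5, -0.4, -0.0]
opening: 0.0282
t: 3.45
tool_pos: [0.6329, 0.0597, 0.0592]
orientation: [0.03, 3.139, 0.0]
force: [-0.9, -0.7, 6.8]
opening: 0.0151
t 3.5 pos [0.6329 0.0597 0.0592] head 88.90 tilt 0.16 F [-0.9 -0.7  6.8] open 0.0151 | now-axes [0.44 0.07 0.92] turnz 0.0 after-turn [0.44 0.07 0.92]
```

```bash

python3 -m inch '[[[0,0,0,0,0,0,1],[0,0,0,0,0,0,1]]]' 25
python3 - <<'E'
from h import *
from plant import robot
go(robot.read_state(),.6285,.0605,.05,88.9)
a=robot.read_camera("scene")["image"][180:330,280:460];b=robot.read_camera("wrist")["image"][200:420,180:460]
a=cv2.resize(a,(480,400),interpolation=2);b=cv2.resize(b,(320,251))
o=np.zeros((400,800,3),np.uint8);o[:,:480]=a;o[:251,480:]=b;cv2.imwrite("pics/g1.png",o)
E
```

```text
t: 3.65
tool_pos: [0.6329, 0.0597, 0.0592]
orientation: [0.03, 3.139, 0.0]
force: [0.9, -0.5, 6.7]
opening: 0.0147
t 3.6 pos [0.6329 0.0597 0.0592] head 88.90 tilt 0.16 F [ 0.9 -0.5  6.7] open 0.0147 | now-axes [0.45 0.07 0.91] turnz -0.0 after-turn [0.44 0.07 0.92]
```

View pics/g1.png

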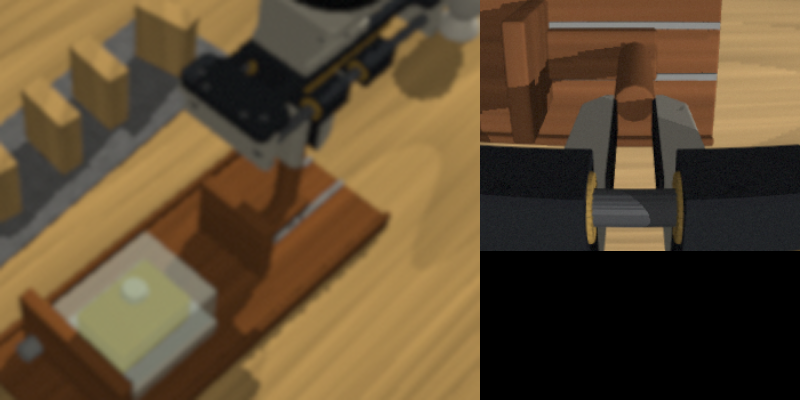

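```bash

python3 -c "
from h import *
from plant import robot
s=robot.read_state()
print(wray(s,317,289,.087),wray(s,317,279,.087))"
python3 -m inch '[[[0,0,0,0,0,0,0.14],[0,0,0,0,0,0,0.14],[0,0,0,0,0,0,0.14]]]' 25
```

```text
[0.62603825 0.0614485  0.087     ] [0.62079575 0.06153811 0.087     ]
t: 4.05
tool_pos: [0.6313, 0.0598, 0.0571]
orientation: [-0.03, -3.141, -0.0]
force: [0.0, -1.6, 0.5]
opening: 0.0344
```

```bash

python3 -m inch '[[[0.7,0.1,0,0,0,0,0.14],[0,0,0.6,0,0,0,0.14],[0,0,0.4,0,0,0,0.14],[0,0,0,0,0,0,1],[0,0,0,0,0,0,1]]]' 25
python3 -m inch '[[[0,0,0,0,0,0,1],[0,0,0,0,0,0,1],[0,0,0,0,0,0,1]]]' 25
```

```text
t: 4.55
tool_pos: [0.6244, 0.0609, 0.047]
orientation: [-0.03, -3.141, -0.0]
force: [-0.0, 0.2, 0.5]
opening: 0.0283
t: 4.85
tool_pos: [0.6248, 0.0605, 0.0476]
orientation: [0.03, 3.141, -0.001]
force: [0.1, -2.2, -1.3]
opening: 0.017
```

```bash

python3 -m inch '[[[0,0.4,0,0,0,0,1],[0,0.4,0,0,0,0,1],[0,0.4,0,0,0,0,1]]]' 40
python3 -m inch '[[[0,0.3,0,0,0,0,1],[0,0.3,0,0,0,0,1],[0,0,0,0,0,0,1]]]' 40
python3 -m inch '[[[0,0.3,0,0,0,0,1],[0,0,0,0,0,0,1]]]' 40
```

```text
t: 5.15
tool_pos: [0.6251, 0.0718, 0.0475]
orientation: [0.031, 3.141, -0.003]
force: [-0.4, -5.8, -0.3]
opening: 0.0166
t: 5.45
tool_pos: [0.6252, 0.0783, 0.0475]
orientation: [0.03, 3.141, -0.002]
force: [0.9, -4.6, 0.4]
opening: 0.0168
t: 5.65
tool_pos: [0.6252, 0.0813, 0.0475]
orientation: [0.03, 3.141, -0.001]
force: [1.0, -4.1, -0.6]
opening: 0.0165
```

```bash

python3 -m inch '[[[0,0.2,0,0,0,0,1],[0,0.2,0,0,0,0,1],[0,0,0,0,0,0,1]]]' 40
python3 -m inch '[[[0,0.2,0,0,0,0,1],[0,0.2,0,0,0,0,1],[0,0,0,0,0,0,1]]]' 40
```

```text
t: 5.95
tool_pos: [0.6254, 0.0853, 0.0475]
orientation: [0.03, 3.141, -0.001]
force: [0.5, -5.2, -1.2]
opening: 0.0167
t: 6.25
tool_pos: [0.6254, 0.0893, 0.0475]
orientation: [0.03, 3.141, -0.001]
force: [1.5, -4.2, -1.0]
opening: 0.0167
```

```bash

python3 -m inch '[[[0,0.2,0,0,0,0,1],[0,0.2,0,0,0,0,1],[0,0,0,0,0,0,1]]]' 40
python3 -m inch '[[[0,0.2,0,0,0,0,1],[0,0,0,0,0,0,1]]]' 40
python3 -m inch '[[[0,0.2,0,0,0,0,1],[0,0,0,0,0,0,1]]]' 40
```

```text
t: 6.55
tool_pos: [0.6255, 0.0933, 0.0475]
orientation: [0.03, 3.141, -0.001]
force: [1.8, -4.5, -0.7]
opening: 0.017
t: 6.75
tool_pos: [0.6255, 0.094, 0.0475]
orientation: [0.031, 3.141, -0.004]
force: [0.9, -10.3, -0.6]
opening: 0.0169
t: 6.95
tool_pos: [0.6256, 0.0941, 0.0474]
orientation: [-0.032, -3.141, 0.008]
force: [0.1, -16.3, -0.6]
opening: 0.0166
```

The jaw hits its outer stop at tool y = .0940, where the force jumps to 16 N. It started at q≈2.5 mm, so the gap at q=0 is about 50–52 mm and three blocks are needed. I'll release, rise, and refine the block poses from the earlier wrist picture.

```bash

python3 -m inch '[[[0,-0.3,0,0,0,0,1],[0,0,0,0,0,0,0.14],[0,0,0,0,0,0,0.14],[0,0,0,0,0,0,0.14],[0,0,0.0,0,0,0,0.14]]]' 25
python3 -m inch '[[[0,0,-3,0,0,0,0.1],[0,0,-3,0,0,0,0],[0,0,-3,0,0,0,-0.33],[1.5,0,-0.5,0,0,8,-0.33],[3,0,0,0,0,8,-0.33]]]' 25
python3 - <<'E'
from h import *
from plant import robot
s0=dict(tool_pos=np.array([.6066,.0824,.1919]),orientation=np.array([-.031,-3.1405,0]))
i=cv2.resize(cv2.imread("pics/w1.png")[0:140,105:395],None,fx=4,fy=4,interpolation=cv2.INTER_CUBIC)
ps=dict(b4=[(127,48),(164,51),(158,62),(122,58)])
g=cv2.cvtColor(i,cv2.COLOR_BGR2GRAY)
cv2.imwrite("pics/w1c.png",cv2.resize(i,(800,386)))
go(robot.read_state(),.453,.0357,.1,-4.6)
E
```

```text
t: 7.45
tool_pos: [0.6253, 0.0955, 0.0475]
orientation: [0.029, 3.141, 0.001]
force: [-0.9, 0.8, -0.2]
opening: 0.0395
t: 7.95
tool_pos: [0.5828, 0.0999, 0.145]
orientation: [0.475, 3.101, 0.002]
force: [0.1, 0.4, -0.3]
opening: 0.0612
t 8.0 pos [0.5828 0.0999 0.145 ] head 72.57 tilt 0.28 F [ 0.1  0.4 -0.3] open 0.0612 | now-axes [ 10.48 -10.02   4.43] turnz 77.2 after-turn [ -7.44 -12.42   4.5 ]
```

View pics/w1c.png

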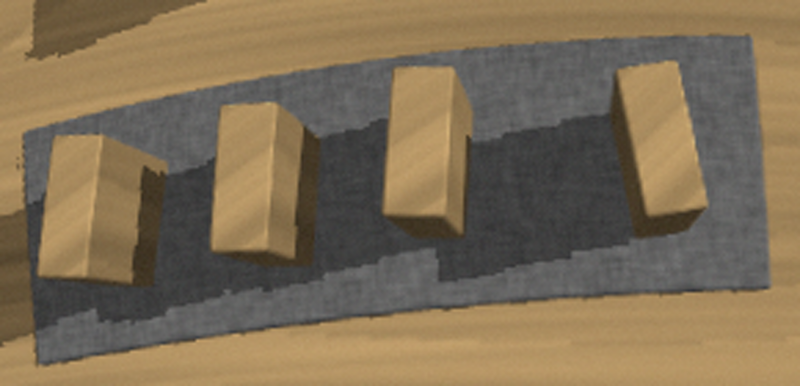

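The crop shows the four ash tops, with corners readable: block 2 spans (395,68) to (445,222), block 3 (222,105) to (265,257), block 4 (53,136) to (88,280).

```bash

python3 - <<'E'
from h import *
s0=dict(tool_pos=np.array([.6066,.0824,.1919]),orientation=np.array([-.031,-3.1405,0]))
for n,q in dict(b1=[(615,68),(680,62),(707,207),(648,220)],b2=[(395,68),(455,68),(445,222),(385,213)],b3=[(222,105),(275,103),(265,257),(212,249)],b4=[(53,136),(102,136),(88,280),(38,275)]).items():
    P=np.float32([wray(s0,105+.3625*u,.3625*v,.064)[:2]*1000 for u,v in q]);c=P.mean(0);d=P[2]+P[3]-P[0]-P[1]
    print(n,c.round(1),cv2.minAreaRect(P)[1],np.degrees(np.arctan2(d[1],d[0])).round(1))
E
```

```text
b1 [455.7 111.3] (50.418861389160156, 20.124258041381836) 9.5
b2 [454.4  36.8] (18.9128360748291, 50.454795837402344) -4.4
b3 [460.6 -20.5] (18.19858169555664, 51.218482971191406) -4.6
b4 [461.4 -83.3] (19.972002029418945, 50.10280227661133) -7.5
```

```bash

python3 -m inch '[[[1.5,-1.5,0,0,0,8.5,-0.33],[1.5,-1.5,0,0,0,8.5,-0.33],[0,0,0,0,0,8.5,-0.33],[0,0,0,0,0,8.5,-0.33],[0,0,0,0,0,8.5,-0.33]]]' 25
python3 -m inch '[[[0,0,0,0,0,8.5,-0.33],[0,0,0,0,0,8.5,-0.33],[0,0,0,0,0,8.5,-0.33],[0,0,0,0,0,8.5,-0.33],[0,0,0,0,0,0,-0.33]]]' 25
python3 -c "
from h import *
from plant import robot
go(robot.read_state(),.4537,.0363,.024,-4.5)"
```

```text
t: 8.45
tool_pos: [0.5418, 0.0832, 0.1427]
orientation: [1.569, 2.721, 0.001]
force: [0.8, -0.0, 0.3]
opening: 0.0618
t: 8.95
tool_pos: [0.5419, 0.0832, 0.1425]
orientation: [-2.292, -2.148, -0.0]
force: [0.4, 0.5, -0.2]
opening: 0.0619
t 8.9 pos [0.5419 0.0832 0.1425] head -3.72 tilt 0.01 F [ 0.4  0.5 -0.2] open 0.0619 | now-axes [-5.26 -8.5  11.85] turnz 0.8 after-turn [-5.37 -8.43 11.85]
```

```bash

python3 -m inch '[[[-1.8,-2.8,0,0,0,0.8,-0.33],[-1.8,-2.8,0,0,0,0,-0.33],[-1.8,-2.8,2,0,0,0,-0.33],[0,0,3,0,0,0,-0.33],[0,0,0,0,0,0,-0.33]]]' 25
python3 -c "
from h import *
from plant import robot
go(robot.read_state(),.4537,.0363,.024,-4.5)"
```

```text
t: 9.45
tool_pos: [0.451, 0.035, 0.0891]
orientation: [-2.298, -2.136, 0.006]
force: [-0.5, -0.3, -0.2]
opening: 0.0616
t 9.4 pos [0.451  0.035  0.0891] head -4.19 tilt 0.32 F [-0.5 -0.3 -0.2] open 0.0616 | now-axes [0.15 0.3  6.5 ] turnz 0.3 after-turn [0.15 0.26 6.51]
```

```bash

python3 -m inch '[[[0.1,0.2,2.5,0,0,0,-0.33],[0,0,2.5,0,0,0,-0.33],[0,0,1.3,0,0,0,-0.33],[0,0,0,0,0,0,-0.33]]]' 25
python3 -m inch '[[[0,0,0,0,0,0,1],[0,0,0,0,0,0,1],[0,0,0,0,0,0,1],[0,0,0,0,0,0,1]]]' 25
python3 -c "
from h import *
from plant import robot
go(robot.read_state(),.4537,.0363,.024,-4.5)"
```

```text
t: 9.85
tool_pos: [0.4552, 0.0363, 0.0283]
orientation: [-2.301, -2.135, 0.004]
force: [0.3, -0.0, -0.1]
opening: 0.0624
t: 10.25
tool_pos: [0.4576, 0.036, 0.0309]
orientation: [2.304, 2.134, 0.003]
force: [-1.7, 0.2, 6.6]
opening: 0.0497
t 10.2 pos [0.4576 0.036  0.0309] head -4.38 tilt 0.14 F [-1.7  0.2  6.6] open 0.0497 | now-axes [ 0.   -0.39  0.69] turnz 0.1 after-turn [ 0.   -0.39  0.69]
```

```bash

python3 -m inch '[[[0,0,-1.5,0,0,0,1],[0,0,-3,0,0,0,1],[0,0,-3,0,0,-3.3,1],[0,0,0,0,0,0,1],[0,0,0,0,0,0,1]]]' 25
python3 -c "
from h import *
from plant import robot
go(robot.read_state(),.6253,-.0415,.0389,-1.1)"
```

```text
t: 10.75
tool_pos: [0.4572, 0.0359, 0.1053]
orientation: [2.242, 2.198, 0.003]
force: [-0.4, 0.6, -1.1]
opening: 0.0497
t 10.8 pos [0.4572 0.0359 0.1053] head -1.12 tilt 0.14 F [-0.4  0.6 -1.1] open 0.0497 | now-axes [-7.41 16.94  6.68] turnz -0.0 after-turn [-7.42 16.96  6.64]
```

```bash

python3 -m inch '[[[-1,2.4,0,0,0,0,1],[-1.3,2.9,0,0,0,0,1],[-1.3,2.9,0,0,0,0,1],[-1.3,2.9,0,0,0,0,1],[-1.3,2.9,0,0,0,0,1]]]' 25
python3 -m inch '[[[-1.2,2.6,0,0,0,0,1],[0,0,0,0,0,0,1],[0,0,0,0,0,0,1]]]' 25
python3 -c "
from h import *
from plant import robot
go(robot.read_state(),.6253,-.0415,.0389,-1.1)"
```

```text
t: 11.25
tool_pos: [0.595, -0.0292, 0.1022]
orientation: [-2.242, -2.198, 0.003]
force: [-0.2, -0.6, 0.4]
opening: 0.0495
t: 11.55
tool_pos: [0.6196, -0.0412, 0.1022]
orientation: [-2.241, -2.197, 0.003]
force: [0.2, 0.4, -0.1]
opening: 0.0492
t 11.6 pos [ 0.6196 -0.0412  0.1022] head -1.15 tilt 0.21 F [ 0.2  0.4 -0.1] open 0.0492 | now-axes [-0.03  0.59  6.33] turnz -0.0 after-turn [-0.02  0.57  6.33]
```

```bash

python3 -m inch '[[[0,0.6,2,0,0,0,1],[0,0,2,0,0,0,1],[0,0,1,0,0,0,1],[0,0,0.6,0,0,0,1],[0,0,0,0,0,0,1]]]' 25
python3 - <<'E'
from h import *
from plant import robot
s=robot.read_state();go(s,.6253,-.0415,.0389,-1.1)
b=robot.read_camera("wrist")["image"];cv2.imwrite("pics/w2.png",b)
E
```

```text
t: 12.05
tool_pos: [0.6258, -0.0409, 0.0476]
orientation: [-2.241, -2.199, 0.002]
force: [-0.7, 0.2, -0.0]
opening: 0.0492
t 12.1 pos [ 0.6258 -0.0409  0.0476] head -1.08 tilt 0.10 F [-0.7  0.2 -0. ] open 0.0492 | now-axes [-0.06 -0.05  0.87] turnz 0.0 after-turn [-0.06 -0.05  0.87]
```

View pics/w2.png

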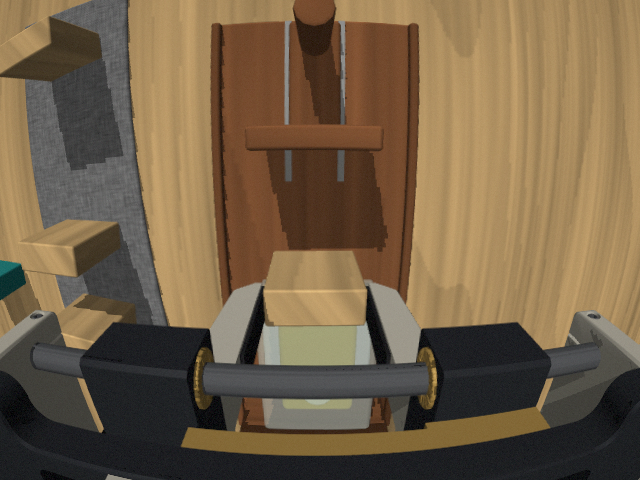

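The block hangs centred between the lips (265–365 against lips at 222/410), behind it the dish, and the jaw at (315,138) is well clear. I'll check its y offset in the grip.

```bash

python3 - <<'E'
from h import *
from plant import robot
s=robot.read_state()
for u,v in[(265,290),(365,290),(265,325),(365,325)]:print(wray(s,u,v,.0807).round(4))
for u,v in[(268,252),(362,252)]:print(wray(s,u,v,.0207).round(4))
for u,v in[(246,150),(383,150)]:print("jaw",wray(s,u,v,.068).round(4))
E
```

```text
[ 0.6039 -0.0326  0.0807]
[ 0.6511 -0.0335  0.0807]
[ 0.6025 -0.0517  0.0807]
[ 0.6518 -0.0526  0.0807]
[ 0.598  -0.034   0.0207]
[ 0.6568 -0.035   0.0207]
jaw [0.5967 0.0319 0.068 ]
jaw [0.6601 0.0307 0.068 ]
```

```bash

python3 -m inch '[[[0.2,0,0.4,0,0,0,1],[0,0,0.3,0,0,0,1],[0,0,0.1,0,0,0,1],[0,0,0,0,0,0,1]]]' 25
python3 -m inch '[[[0,0,0.15,0,0,0,1],[0,0,0,0,0,0,1]]]' 25
```

```text
t: 12.5
tool_pos: [0.6269, -0.0393, 0.0404]
orientation: [-2.242, -2.2, 0.0]
force: [0.3, 0.5, -0.5]
opening: 0.0499
t: 12.7
tool_pos: [0.6272, -0.0394, 0.0392]
orientation: [2.242, 2.2, 0.001]
force: [0.4, 0.4, -0.7]
opening: 0.0496
```

```bash

python3 -m inch '[[[0,0,0.15,0,0,0,1],[0,0,0,0,0,0,1]]]' 25
```

```text
t: 12.9
tool_pos: [0.6272, -0.0394, 0.039]
orientation: [2.242, 2.2, 0.0]
force: [-5.4, 0.0, 11.3]
opening: 0.0498
```

```bash

python3 -m inch '[[[0,0,-0.1,0,0,0,-0.33],[0,0,0,0,0,0,-0.33],[0,0,0,0,0,0,-0.33],[0,0,-2,0,0,0,-0.33],[0,0,-3,0,0,0,-0.33]]]' 25
python3 -m inch '[[[0,0,-2,0,0,3.6,-0.33],[0.1,-2.8,0,0,0,0,-0.33],[0.1,-2.8,0,0,0,0,-0.33],[0.1,-2.8,0,0,0,0,-0.33],[0.1,-2.8,0,0,0,0,-0.33]]]' 25
python3 -m inch '[[[0.1,-2.8,0,0,0,0,-0.33],[0,-2.8,0,0,0,0,-0.33],[0,0,0,0,0,0,-0.33],[0,0,0,0,0,0,-0.33]]]' 25
python3 -c "
from h import *
from plant import robot
go(robot.read_state(),.4603,-.0208,.028,-4.7)"
```

```text
t: 13.4
tool_pos: [0.6246, -0.039, 0.0859]
orientation: [-2.239, -2.197, 0.005]
force: [0.2, 0.5, -0.6]
opening: 0.0617
t: 13.9
tool_pos: [0.5145, -0.026, 0.1081]
orientation: [-2.31, -2.128, 0.0]
force: [-0.4, -0.2, 0.0]
opening: 0.0615
t: 14.3
tool_pos: [0.4602, -0.0206, 0.1087]
orientation: [2.31, 2.128, 0.001]
force: [0.6, -0.1, 0.0]
opening: 0.062
t 14.3 pos [ 0.4602 -0.0206  0.1087] head -4.70 tilt 0.07 F [ 0.6 -0.1  0. ] open 0.0620 | now-axes [-0.02 -0.    8.07] turnz 0.0 after-turn [-0.02  0.01  8.07]
```

```bash

python3 -m inch '[[[-0.1,0,2.5,0,0,0,-0.33],[0,0,2.5,0,0,0,-0.33],[0,0,2,0,0,0,-0.33],[0,0,1,0,0,0,-0.33],[0,0,0,0,0,0,-0.33]]]' 25
python3 -m inch '[[[0,0,0,0,0,0,1],[0,0,0,0,0,0,1],[0,0,0,0,0,0,1],[0,0,0,0,0,0,1]]]' 25
python3 -m inch '[[[0,0,-1.5,0,0,0,1],[0,0,-3,0,0,0,1],[0,0,-3,0,0,-3.6,1],[0,0,0,0,0,0,1],[0,0,0,0,0,0,1]]]' 25
python3 -c "
from h import *
from plant import robot
go(robot.read_state(),.6255,-.0175,.08,-1.1)"
```

```text
t: 14.8
tool_pos: [0.4593, -0.0215, 0.027]
orientation: [-2.309, -2.127, 0.003]
force: [0.2, -0.6, -0.1]
opening: 0.0619
t: 15.2
tool_pos: [0.4611, -0.0218, 0.0297]
orientation: [2.309, 2.127, 0.002]
force: [0.7, 0.7, 4.8]
opening: 0.0499
t: 15.7
tool_pos: [0.4606, -0.0217, 0.1043]
orientation: [2.242, 2.198, 0.002]
force: [-1.5, -0.0, -1.0]
opening: 0.0495
t 15.7 pos [ 0.4606 -0.0217  0.1043] head -1.13 tilt 0.13 F [-1.5 -0.  -1. ] open 0.0495 | now-axes [ 0.74 16.47  2.46] turnz -0.0 after-turn [ 0.74 16.48  2.43]
```

```bash

python3 -m inch '[[[0.1,2.3,0,0,0,0,1],[0.1,2.8,0,0,0,0,1],[0.1,2.8,0,0,0,0,1],[0.1,2.8,0,0,0,0,1],[0.1,2.8,0,0,0,0,1]]]' 25
python3 -m inch '[[[0.2,2.9,0,0,0,0,1],[0,0,0,0,0,0,1],[0,0,1,0,0,0,1],[0,0,0,0,0,0,1]]]' 25
python3 - <<'E'
from h import *
from plant import robot
s=robot.read_state();go(s,.6255,-.018,.0377,-1.1)
b=robot.read_camera("wrist")["image"];cv2.imwrite("pics/w3.png",cv2.resize(b[180:360,200:430],None,fx=3,fy=3,interpolation=2))
E
```

```text
t: 16.2
tool_pos: [0.5947, -0.019, 0.1012]
orientation: [-2.242, -2.198, 0.003]
force: [0.8, -0.3, 0.2]
opening: 0.0494
t: 16.6
tool_pos: [0.6213, -0.0175, 0.0903]
orientation: [-2.24, -2.197, 0.005]
force: [-0.3, -0.4, -0.6]
opening: 0.0495
t 16.6 pos [ 0.6213 -0.0175  0.0903] head -1.11 tilt 0.28 F [-0.3 -0.4 -0.6] open 0.0495 | now-axes [-0.04  0.45  5.25] turnz -0.0 after-turn [-0.04  0.42  5.26]
```

View pics/w3.png

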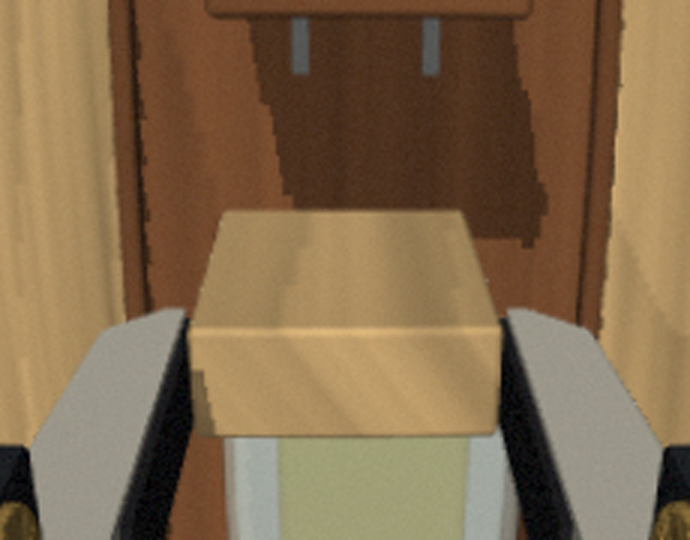

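Block B is held at the same pixel rows as A was, so both have the same grip offset. B's TCP should therefore be about 22 mm further in y than A's, at about −.017.

```bash

python3 -m inch '[[[0.05,0.4,1.5,0,0,0,1],[0,0,1.5,0,0,0,1],[0,0,1,0,0,0,1],[0,0,0.3,0,0,0,1],[0,0,0,0,0,0,1]]]' 25
python3 -m inch '[[[0,0,0.4,0,0,0,1],[0,0,0.3,0,0,0,1],[0,0,0,0,0,0,1]]]' 25
python3 -m inch '[[[0,0,0.2,0,0,0,1],[0,0,0,0,0,0,1]]]' 25
```

```text
t: 17.15
tool_pos: [0.6271, -0.0172, 0.0492]
orientation: [-2.241, -2.199, 0.002]
force: [-0.4, 0.2, 0.3]
opening: 0.0499
t: 17.45
tool_pos: [0.6279, -0.0173, 0.0433]
orientation: [-2.243, -2.2, 0.0]
force: [0.3, 1.0, -0.0]
opening: 0.0498
t: 17.65
tool_pos: [0.6279, -0.0173, 0.0413]
orientation: [-2.243, -2.2, -0.0]
force: [0.1, -0.3, -0.1]
opening: 0.0495
```

```bash

python3 -m inch '[[[0,0,0.2,0,0,0,1],[0,0,0.15,0,0,0,1],[0,0,0,0,0,0,1]]]' 25
python3 -m inch '[[[0,0,0.1,0,0,0,1],[0,0,0,0,0,0,1]]]' 25
```

```text
t: 17.95
tool_pos: [0.628, -0.0173, 0.0379]
orientation: [2.242, 2.2, 0.0]
force: [0.5, -0.3, -0.2]
opening: 0.0497
t: 18.15
tool_pos: [0.6281, -0.0173, 0.0378]
orientation: [2.242, 2.2, 0.0]
force: [-3.5, 0.4, 6.4]
opening: 0.0496
```

```bash

python3 -m inch '[[[0,0,-0.1,0,0,0,-0.33],[0,0,0,0,0,0,-0.33],[0,0,0,0,0,0,-0.33],[0,0,-2,0,0,0,-0.33],[0,0,-3,0,0,0,-0.33]]]' 25
python3 -m inch '[[[0,0,-2,0,0,6.9,-0.33],[-1.5,-2.6,0,0,0,0,-0.33],[-1.5,-2.6,0,0,0,0,-0.33],[-1.5,-2.6,0,0,0,0,-0.33],[-1.5,-2.6,0,0,0,0,-0.33]]]' 25
python3 -m inch '[[[-1.5,-2.6,0,0,0,0,-0.33],[-1.5,-2.6,0,0,0,0,-0.33],[0,0,0,0,0,0,-0.33],[0,0,0,0,0,0,-0.33]]]' 25
python3 -c "
from h import *
from plant import robot
go(robot.read_state(),.4608,-.0843,.028,-8)"
```

```text
t: 18.65
tool_pos: [0.6257, -0.0171, 0.0855]
orientation: [-2.24, -2.197, 0.005]
force: [0.5, 1.1, 0.2]
opening: 0.0617
t: 19.15
tool_pos: [0.5155, -0.0625, 0.1077]
orientation: [-2.371, -2.061, 0.0]
force: [0.6, 0.3, 1.1]
opening: 0.0616
t: 19.55
tool_pos: [0.4612, -0.0849, 0.1082]
orientation: [2.371, 2.059, 0.001]
force: [0.3, -0.2, 0.7]
opening: 0.0614
t 19.6 pos [ 0.4612 -0.0849  0.1082] head -8.06 tilt 0.07 F [ 0.3 -0.2  0.7] open 0.0614 | now-axes [ 0.06 -0.05  8.02] turnz -0.1 after-turn [ 0.06 -0.04  8.02]
```

```bash

python3 -m inch '[[[0.05,0,2.5,0,0,0,-0.33],[0,0,2.5,0,0,0,-0.33],[0,0,2,0,0,0,-0.33],[0,0,1,0,0,0,-0.33],[0,0,0,0,0,0,-0.33]]]' 25
python3 -m inch '[[[0,0,0,0,0,0,1],[0,0,0,0,0,0,1],[0,0,0,0,0,0,1],[0,0,0,0,0,0,1]]]' 25
python3 -m inch '[[[0,0,-1.5,0,0,0,1],[0,0,-3,0,0,0,1],[0,0,-3,0,0,-7,1],[0,0,0,0,0,0,1],[0,0,0,0,0,0,1]]]' 25
python3 - <<'E'
from h import *
from plant import robot
s=robot.read_state();go(s,.6262,.006,.08,-1.1)
b=robot.read_camera("wrist")["image"];cv2.imwrite("pics/w4.png",cv2.resize(b[60:360,100:500],None,fx=2,fy=2,interpolation=2))
c=robot.read_camera("top")["image"];cv2.imwrite("pics/top4.png",cv2.resize(c[175:325,240:440],None,fx=4,fy=4,interpolation=2))
E
```

```text
t: 20.05
tool_pos: [0.4604, -0.0835, 0.0265]
orientation: [-2.368, -2.06, 0.002]
force: [-0.9, -0.6, 0.7]
opening: 0.0617
t: 20.45
tool_pos: [0.4622, -0.0845, 0.0292]
orientation: [2.369, 2.06, 0.002]
force: [0.0, 0.5, 4.2]
opening: 0.0496
t: 20.95
tool_pos: [0.4617, -0.0845, 0.1038]
orientation: [2.241, 2.199, 0.002]
force: [-0.9, -0.2, -1.5]
opening: 0.0498
t 20.9 pos [ 0.4617 -0.0845  0.1038] head -1.06 tilt 0.13 F [-0.9 -0.2 -1.5] open 0.0498 | now-axes [ 9.35 16.27  2.41] turnz 0.0 after-turn [ 9.36 16.27  2.38]
```

View pics/top4.png

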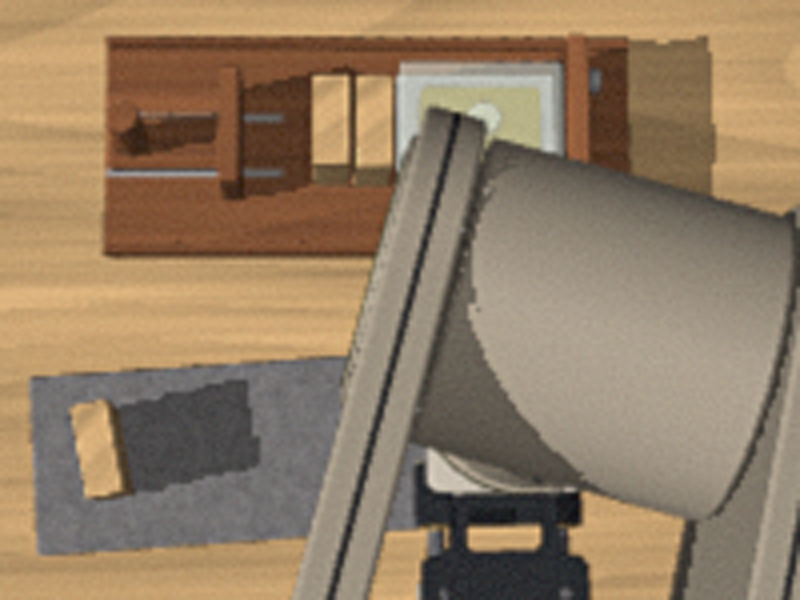

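Top view: two blocks stand upright, parallel and next to the dish, at crop (332,118) and (373,118). The jaw at (230,130) leaves about 40 mm for the third, and one spare stays on the mat. I'll place the third at TCP (.6275,.006).

```bash

python3 -m inch '[[[1.5,2.3,0,0,0,0,1],[1.6,2.8,0,0,0,0,1],[1.6,2.8,0,0,0,0,1],[1.6,2.8,0,0,0,0,1],[1.6,2.8,0,0,0,0,1]]]' 25
python3 -m inch '[[[1.5,2.8,0,0,0,0,1],[0,0,0,0,0,0,1],[0,0,1,0,0,0,1],[0,0,0,0,0,0,1]]]' 25
python3 -c "
from h import *
from plant import robot
go(robot.read_state(),.6275,.006,.0372,-1.1)"
```

```text
t: 21.55
tool_pos: [0.5972, -0.0067, 0.1008]
orientation: [-2.24, -2.199, 0.003]
force: [0.6, -0.7, -2.1]
opening: 0.0497
t: 21.95
tool_pos: [0.6231, 0.0066, 0.0897]
orientation: [-2.239, -2.199, 0.005]
force: [0.1, -0.3, -2.0]
opening: 0.0493
t 21.9 pos [0.6231 0.0066 0.0897] head -1.03 tilt 0.28 F [ 0.1 -0.3 -2. ] open 0.0493 | now-axes [-0.05  0.47  5.25] turnz 0.1 after-turn [-0.05  0.44  5.25]
```

```bash

python3 -m inch '[[[0,0.2,1.5,0,0,0,1],[0,0,1.5,0,0,0,1],[0,0,1,0,0,0,1],[0,0,0.3,0,0,0,1],[0,0,0,0,0,0,1]]]' 25
python3 -m inch '[[[0,0,0.4,0,0,0,1],[0,0,0.4,0,0,0,1],[0,0,0,0,0,0,1]]]' 25
python3 -m inch '[[[0,0,0.2,0,0,0,1],[0,0,0.15,0,0,0,1],[0,0,0,0,0,0,1]]]' 25
```

```text
t: 22.45
tool_pos: [0.6268, 0.0069, 0.0489]
orientation: [-2.24, -2.201, 0.002]
force: [-0.2, -0.2, -0.4]
opening: 0.0499
t: 22.75
tool_pos: [0.6274, 0.0069, 0.0415]
orientation: [-2.24, -2.202, 0.0]
force: [0.2, 0.1, -0.9]
opening: 0.0499
t: 23.05
tool_pos: [0.6275, 0.0069, 0.0382]
orientation: [-2.24, -2.202, 0.0]
force: [-0.3, 0.4, -0.4]
opening: 0.0495
```

```bash

python3 -m inch '[[[0,0,0.12,0,0,0,1],[0,0,0,0,0,0,1]]]' 25
python3 -m inch '[[[0,0,0.1,0,0,0,1],[0,0,0,0,0,0,1]]]' 25
```

```text
t: 23.25
tool_pos: [0.6278, 0.0069, 0.0374]
orientation: [2.24, 2.202, 0.0]
force: [-0.0, -0.5, 0.1]
opening: 0.0495
t: 23.45
tool_pos: [0.6278, 0.0069, 0.0373]
orientation: [2.24, 2.202, 0.0]
force: [-3.5, 0.1, 7.1]
opening: 0.0499
```

```bash

python3 -m inch '[[[0,0,-0.1,0,0,0,-0.33],[0,0,0,0,0,0,-0.33],[0,0,0,0,0,0,-0.33],[0,0,-2,0,0,0,-0.33],[0,0,-3,0,0,0,-0.33]]]' 25
python3 -m inch '[[[0,0,-3,0,0,0,0],[0,0,-1,0,0,-8.5,0.14],[0,0,0,0,0,-8.5,0.14],[0,0,0,0,0,-8.5,0.14],[0,0,0,0,0,-8.5,0.14]]]' 25
python3 -m inch '[[[0,0,0,0,0,-8.5,0.14],[0,0,0,0,0,-8.5,0.14],[0,0,0,0,0,-8.5,0.14],[0,0,0,0,0,-8.5,0.14],[0,0,0,0,0,-8.5,0.14]]]' 25
python3 -m inch '[[[0,0,0,0,0,-8.5,0.14],[0,0,0,0,0,-5,0.14],[0,0,0,0,0,0,0.14],[0,0,0,0,0,0,0.14]]]' 25
python3 - <<'E'
from h import *
from plant import robot
s=robot.read_state();go(s,.6255,.0943,.048,88.9)
b=robot.read_camera("wrist")["image"];cv2.imwrite("pics/w5.png",b)
E
```

```text
t: 23.95
tool_pos: [0.6253, 0.007, 0.0848]
orientation: [-2.238, -2.199, 0.006]
force: [0.7, 0.3, -0.4]
opening: 0.0619
t: 24.45
tool_pos: [0.6276, 0.0069, 0.1272]
orientation: [1.49, 2.765, 0.0]
force: [0.2, -1.2, -0.2]
opening: 0.0402
t: 24.95
tool_pos: [0.6275, 0.0069, 0.1269]
orientation: [-0.387, -3.117, 0.0]
force: [-0.3, -0.2, 0.4]
opening: 0.0402
t: 25.35
tool_pos: [0.6276, 0.0069, 0.1271]
orientation: [-0.032, -3.141, -0.0]
force: [-0.2, -0.1, -0.1]
opening: 0.0402
t 25.4 pos [0.6276 0.0069 0.1271] head 88.84 tilt 0.01 F [-0.2 -0.1 -0.1] open 0.0402 | now-axes [0.38 8.73 7.91] turnz -0.1 after-turn [0.38 8.73 7.91]
```

View pics/w5.png

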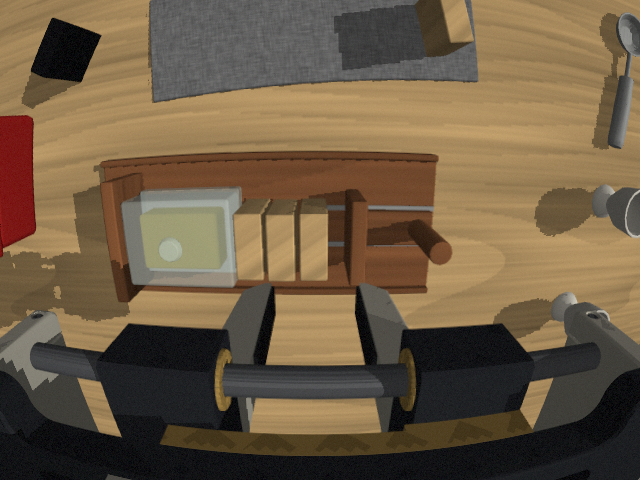

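All three blocks stand side by side between the dish and the jaw: (250,240), (283,240), (315,240). The post is at (437,250). Going back to it now.

```bash

python3 -m inch '[[[0.4,2.9,0,0,0,0,0.14],[0,2.9,0,0,0,0,0.14],[0,2.9,0,0,0,0,0.14],[0,0,0,0,0,0,0.14],[0,0,0,0,0,0,0.14]]]' 25
python3 -m inch '[[[0,0,2,0,0,0,0.14],[0,0,2,0,0,0,0.14],[0,0,2,0,0,0,0.14],[0,0,1.8,0,0,0,0.14],[0,0,0,0,0,0,0.14]]]' 25
python3 -m inch '[[[0,0,0,0,0,0,0.14],[0,0,0,0,0,0,1],[0,0,0,0,0,0,1],[0,0,0,0,0,0,1],[0,0,0,0,0,0,1]]]' 40
```

```text
t: 25.9
tool_pos: [0.6251, 0.0943, 0.1272]
orientation: [-0.027, -3.141, 0.001]
force: [-0.2, -0.2, 0.6]
opening: 0.0401
t: 26.4
tool_pos: [0.6227, 0.0924, 0.0458]
orientation: [-0.03, -3.136, 0.001]
force: [-0.6, -0.5, -0.1]
opening: 0.0399
t: 26.9
tool_pos: [0.6258, 0.0938, 0.0502]
orientation: [0.027, 3.14, -0.0]
force: [-0.6, -1.3, 2.8]
opening: 0.0166
```

```bash

python3 -m inch '[[[0,-0.3,0,0,0,0,1],[0,-0.3,0,0,0,0,1],[0,-0.3,0,0,0,0,1],[0,-0.3,0,0,0,0,1],[0,0,0,0,0,0,1]]]' 40
python3 -m inch '[[[0,-0.2,0,0,0,0,1],[0,-0.2,0,0,0,0,1],[0,-0.2,0,0,0,0,1],[0,0,0,0,0,0,1]]]' 40
python3 -m inch '[[[0,-0.2,0,0,0,0,1],[0,-0.2,0,0,0,0,1],[0,0,0,0,0,0,1]]]' 40
```

```text
t: 27.4
tool_pos: [0.6256, 0.0816, 0.0502]
orientation: [0.027, 3.14, 0.0]
force: [-1.3, -0.6, 5.2]
opening: 0.0169
t: 27.8
tool_pos: [0.6255, 0.0759, 0.0502]
orientation: [0.027, 3.14, 0.0]
force: [-0.7, 1.4, 7.1]
opening: 0.0165
t: 28.1
tool_pos: [0.6254, 0.0719, 0.0502]
orientation: [0.027, 3.14, 0.001]
force: [-1.6, 1.4, 6.5]
opening: 0.0167
```

```bash

python3 -m inch '[[[0,-0.15,0,0,0,0,1],[0,-0.15,0,0,0,0,1],[0,0,0,0,0,0,1]]]' 40
python3 -m inch '[[[0,-0.1,0,0,0,0,1],[0,-0.1,0,0,0,0,1],[0,0,0,0,0,0,1]]]' 40
```

```text
t: 28.4
tool_pos: [0.6253, 0.0691, 0.0502]
orientation: [0.027, 3.14, 0.001]
force: [-0.9, 1.9, 6.2]
opening: 0.0166
t: 28.7
tool_pos: [0.6253, 0.0672, 0.0502]
orientation: [0.027, 3.14, 0.001]
force: [-1.3, 1.7, 5.5]
opening: 0.0166
```

```bash

python3 -m inch '[[[0,-0.1,0,0,0,0,1],[0,-0.1,0,0,0,0,1],[0,0,0,0,0,0,1]]]' 40
python3 -m inch '[[[0,-0.1,0,0,0,0,1],[0,0,0,0,0,0,1]]]' 40
```

```text
t: 29.0
tool_pos: [0.6252, 0.0664, 0.0502]
orientation: [0.026, 3.14, 0.004]
force: [-0.9, 6.8, 5.9]
opening: 0.017
t: 29.2
tool_pos: [0.6252, 0.0664, 0.0502]
orientation: [0.026, 3.14, 0.006]
force: [-1.2, 9.6, 5.4]
opening: 0.0165
```

```bash

python3 -m inch '[[[0,-0.1,0,0,0,0,1],[0,-0.1,0,0,0,0,1],[0,0,0,0,0,0,1],[0,0,0,0,0,0,1]]]' 40
python3 -m inch '[[[0,0,0,0,0,0,1],[0,0,0,0,0,0,1],[0,0,0,0,0,0,1]]]' 40
python3 - <<'E'
from h import *
from plant import robot
b=robot.read_camera("top")["image"][175:325,240:440];a=robot.read_camera("scene")["image"][200:365,260:440]
o=np.zeros((600,800,3),np.uint8);o[:300,:400]=cv2.resize(b,(400,300),interpolation=2);o[:,400:]=0
a=cv2.resize(a,(436,400),interpolation=2);o[200:,364:]=a;cv2.imwrite("pics/end.png",o)
s=robot.read_state();print(s["t"],s["force"],s["tool_pos"])
E
```

```text
t: 29.6
tool_pos: [0.6252, 0.0663, 0.0503]
orientation: [0.025, 3.14, 0.01]
force: [0.7, 18.1, 4.9]
opening: 0.0166
t: 29.9
tool_pos: [0.6252, 0.0663, 0.0503]
orientation: [0.025, 3.14, 0.009]
force: [0.5, 17.0, 5.6]
opening: 0.0165
30.0 [-0.39513929 17.3895666   5.62056922] [0.62524427 0.06636666 0.05026952]
```

View pics/end.png

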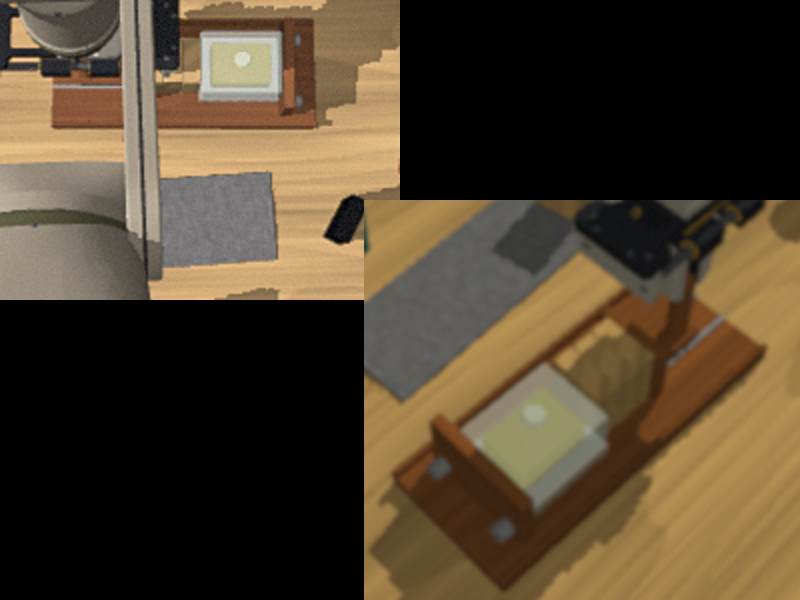

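The dish is against the end board, the three blocks stand tight in the row, and the jaw is closed on them. The push is steady at about 17 N, so I'm handing in while holding.

```bash
python3 -c "
from plant import robot
s=robot.read_state();print(s['t'],s['force'],s['opening']);robot.close_job()"
```

```text
30.0 [-0.39513929 17.3895666   5.62056922] 0.016681006075409812
the job is handed in; nothing more can be done
```

The butter dish is clamped against the end board with three blocks, and I handed the job in at t = 30 s with the arm still holding the post and pushing steadily at about 17 N.

- **Jaw and blocks:** I pulled the jaw to its outer stop, where the force jumped to 16 N. I stood three ash blocks in a row between the dish and the jaw and pushed the jaw in. The row went tight about 8 mm of jaw travel before the inner stop. The post then stayed put while the push rose from about 7 to 17 N.
- **Last checks:** the final pictures show the dish at the end board, the blocks upright and the jaw closed on them. The fourth block was left untouched on the mat, though the arm hid it in the last views. I did not touch the black and turquoise look-alikes, the egg cups, the spoon or the red container.
- **Deviations:** my first grip on the post was off-centre, so I opened and re-gripped before pulling. The block row sits about 3 mm off the caddy's middle line in x. A vertical reading of about 5 N remained at the wrist while holding the post.

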